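# Bar the transformer up onto its catch

## Robot

A 6-joint arm with a two-finger parallel gripper is mounted at the origin on a cart in front of the work surface, level with it; the furniture and walls round the work are solid. World frame = base frame: x ahead of the robot, y to its left, z up, the work surface at z = 0. Lengths are in mm, angles in rad, forces in N, time in s.
With the tool pointing down it reaches from about 400 to 925 mm from the base axis. Payload 12.5 kg.
Tool frame: the origin (TCP) lies midway between the tips of the shut fingers; the grasp point (between the pads) lies 19 mm behind it; z points along the fingers, y is the line along which they close (so a half turn about z gives the same grasp; the last joint's range is limited). The gripper opens to 95 mm and grips with 3 to 60 N. Pads are 20 mm wide; open, the fingers measure 119 mm over their backs; the gripper's body (75 mm by 180 mm) begins 59 mm behind the grasp point.
Start: joints at [-1.45, 0.491, 1.559, -0, 1.092, -0.106], TCP at [140.56, -609.007, 214.661] pointing down, gripper open.
Joint ranges: [-3.1, 3.1], [-0.84, 2.19], [0.05, 2.79], [-1.13, 4.28], [0.06, 2.93], [-2.69, 2.69]. Speed limits (rad/s): [2.22, 2.22, 2.79, 3.14, 3.14, 3.14].

## Interface

Orientations are given as [roll, pitch, yaw] about the fixed x, y, z axes, in that order (R = Rz(yaw) Ry(pitch) Rx(roll)).
In Python, from cell import env gives the robot as it stands.
- The arm moves only by the tool arm_command, never from a script. Its argument "targets" is a list of rows, each a list of 5 numbers: the shift along the tool's x, y, z in mm, then the turn about the tool's z in degrees, then the opening, from 0 (shut) to 1 (fully open). In form: [[tx, ty, tz, roll, fingers], ...]. A call has 1 to 5 rows; each row is the pose to reach, as a shift and turn from the pose commanded when the call began, along the tool's axes at that moment; what a row does not reach only later rows make up. A row lasts 1/10 s, in which the tool goes at most 50 mm and 8.59 degrees, less where a joint would pass 70% of its speed; a pose out of reach is approached as far as the arm can. A call with a gripper value outside its range is refused whole. The fingers move at their own pace and stop on an object; the grip force is fixed at half the most. Time passes only in rows, so rows that repeat a pose let the fingers close. It gives the time, the measured TCP pose, the force, the opening and the grip force at its end, in the units of the state.
- env.state(): the state, without advancing time (a new reading comes with each control period).
- env.read_camera(name): name is "side" or "top"; returns a dict with "frame" (384x512x3 uint8, red, green, blue), "vertical_fov" (degrees; the focal length in pixels is half the picture's height over the tangent of half this angle, whatever the lens; pixels are square), "cx", "cy" (the principal point, pixels), "k1" (the pictures are not rectified: a ray, as slopes to the right and down, at radius r is drawn at 1 + k1 r^2 times it, then the intrinsics apply), "world_from_camera" (4x4, takes a point from camera to world coordinates). Camera axes: x right, y down, z forward; pixel columns grow to the right and rows downward; lengths in mm; the calibration is good to about 2 mm. A picture is of the moment at which its call begins. There is no depth.
- env.job_done(): hands the job in; it is judged then, once.
The state is a dict: "t": time; "joints": joint angles; "qvel": joint speeds; "tau": joint torques, N m; "eef_pos": TCP position; "tcp_rot": TCP orientation; "ft_force": force on the tool from outside, world axes, zero at the start; "moment": the same for the moment, N m; "opening": opening from 0.0 (shut) to 1.0 (fully open); "grip_force": force on a finger pad.
Only numpy, scipy, OpenCV 4.12 (cv2) and the standard library are available. Lean on these libraries where they do the work, as an engineer would, in place of code of your own. Each camera call takes 0.05 s, during which the arm holds its last target. There are 200 camera calls.

## Task

The heavy transformer on its hinged base has to stand tipped up so that air can pass beneath it. Stand the white plastic block in front of the yellow-marked pry pocket, lay the orange-handled pry bar over it with its toe in the pocket under the base's front edge, and press the handle down, feeling for the stop without forcing it, until the red catch springs in under the pin. Then ease the base down onto the catch, draw the bar out and lay it flat on the table clear of the base; move the base only with the bar, never let it drop, and leave the other things alone.

Things in the scene. Friction and masses are not known exactly. Their poses are not given: they have to be found in the camera images.
- bed: Fixed grey bed under the hinged transformer base, 0.20 m deep (x), 0.19 m wide (y). Origin on the table top, under the middle of the deck's front edge; x runs level from that edge in under the deck, away from the robot, y to the left along the edge, z up. The hinge is 180 mm behind the edge, 20 mm above the table.
- deck: The hinged deck: grey steel plate, 160 mm wide, 10 mm thick, with the transformer (56 mm behind its front edge, 120 mm high), about 5 kg, give or take a quarter. Origin: middle of its lower front edge, 16 mm above the table while it lies down; axes as bed, tilting. About 23 N raise that edge; more than 60 N strain it at its stop. It falls back unless held by the bar or the catch.
- slot_mouth (a point): Mouth of the pry pocket (marked yellow): where the middle of the deck's lower front edge is when the deck lies down, 16 mm above the table. The pocket is 30 mm wide (y) between two lugs reaching 7 mm below the deck, open downward to the table, and ends 20 mm behind the edge at a fixed cross rail, 10 mm high, that stops the toe. Same axes as bed.
- bar_grip (a point): Where to hold the loose pry bar: middle of its orange handle (24 mm wide in y, 18 mm thick, 90 mm long), 9 mm above its underside. x points along the bar to the toe, whose tip is 202 mm ahead; z up. Bar: 250 mm long, 0.3 kg, underside flat and straight, steel blade 18 mm wide, 6 mm thick (last 32 mm: 4 mm). Centre of mass 64 mm ahead of this point.
- bar_toe (a point): Tip of the bar's toe, half-way up its 4 mm thickness. Same axes as bar_grip.
- block_mid (a point): Centre of the loose white plastic block, the fulcrum: 30 mm in its x, 45 mm in its y, 24 mm high, 0.07 kg. With its 45 mm side parallel to the deck's front edge and the face towards the deck 45 to 55 mm from that edge, the bar slopes up to the robot by some 12 to 15 degrees at first; its handle then needs about 5 to 11 N to raise the deck, and some 20 N there are too much.
- catch_place (a point): Where the deck's 8 mm pin is while the deck lies down: at the left front of the bed, beside the red sprung catch, whose horn stands up to 60 mm high. A plate bears the catch and, 1.5 mm of front-edge rise above the catching height, the hard stop for the pin. It is clamped at a height that differs: the catch springs in once the front edge has risen 4 to 13 mm (not known), then settles up to 1 mm.
There are look-alikes about, which are no part of the job. What is meant by the part that bears block_mid is not green or purple, and is the larger of those in its own colour.

How it is judged:
By the outcome, as a careful person would: the job done as asked, in the order asked, and still so for the second after the job is handed in, with the robot touching nothing.
It also fails if it takes over 70 s, if anything falls off the work surface, if the arm or the gripper's body presses on something with over 40 N, if the wrist force passes 120 N, or if a joint passes its speed limit or range.

## Working session

There is one attempt and no reset: what is moved stays moved. The work goes in short steps, Python scripts to look and compute and a tool call to move; the robot and the scene stay as the last step left them, time stands still between calls to the robot, and variables do not carry over. Pictures are saved under pics/ and viewed, at most 10 in all, crops included, and the job is handed in when it is done.

Besides the shell and the picture viewer there is one more tool, called after ">>>" as name(argument=value, ...), one argument or row to a line, values as JSON. arm_command: Moves the arm, as the interface text tells. Its arguments: {"type":"object","properties":{"targets":{"type":"array","items":{"type":"array","items":{"type":"number"}}}},"required":["targets"]}

```bash
mkdir -p pics
cat > h.py <<'E'
import numpy as np, cv2, json
from cell import env
def cam(n):
    c=env.read_camera(n); return c
def save(c,f,box=None,s=1):
    im=c["frame"][:,:,::-1]
    if box: im=im[box[1]:box[3],box[0]:box[2]]
    cv2.imwrite('pics/'+f,cv2.resize(im,None,fx=s,fy=s,interpolation=cv2.INTER_CUBIC))
def K(c):
    f=c["frame"].shape[0]/2/np.tan(np.radians(c["vertical_fov"])/2)
    return np.array([[f,0,c["cx"]],[0,f,c["cy"]],[0,0,1.]])
def ray(c,uv):
    p=cv2.undistortPoints(np.array([[uv]],float),K(c),np.array([c["k1"],0,0,0,0.]))[0,0]
    M=np.array(c["world_from_camera"]); return M[:3,3],M[:3,:3]@np.array([p[0],p[1],1])
def at(c,uv,z):
    o,d=ray(c,uv); return o+d*(z-o[2])/d[2]
def tri(ca,ua,cb,ub):
    o1,d1=ray(ca,ua);o2,d2=ray(cb,ub)
    s=np.linalg.lstsq(np.c_[d1,-d2],o2-o1,rcond=None)[0]
    a=o1+s[0]*d1;b=o2+s[1]*d2; return (a+b)/2,np.linalg.norm(a-b)
def proj(c,P):
    M=np.linalg.inv(np.array(c["world_from_camera"]))
    q=M[:3,:3]@np.array(P,float)+M[:3,3]; q=q[:2]/q[2]; q=q*(1+c["k1"]*(q@q))
    k=K(c); return k[0,0]*q+k[:2,2]
def st():
    s=env.state(); print({k:np.round(s[k],3).tolist() for k in s}); return s
E
python3 - <<'E'
from h import *
import pickle
for n in("side","top"):
    c=cam(n); save(c,n+'0.png',s=1.5); pickle.dump(c,open(n+'.pkl','wb')); print(n,c["vertical_fov"],c["cx"],c["cy"],c["k1"],np.round(c["world_from_camera"],3).tolist())
st()
E
```

```text
side 56.967258975328754 251.54497717477975 197.53235644549196 -0.022764831920100707 [[-0.935, -0.168, 0.312, 323.996], [-0.354, 0.402, -0.845, 797.963], [0.016, -0.9, -0.435, 443.573], [0.0, 0.0, 0.0, 1.0]]
top 44.50183271658738 252.10791588998703 190.1590383536915 -0.12000304744405761 [[-0.027, -0.995, 0.093, 477.201], [-1.0, 0.027, -0.0, 102.434], [-0.002, -0.093, -0.996, 1089.944], [0.0, 0.0, 0.0, 1.0]]
{'t': 0.1, 'joints': [-1.45, 0.491, 1.559, -0.0, 1.092, -0.106], 'qvel': [-0.001, -0.001, -0.002, 0.001, -0.001, 0.0], 'tau': [0.004, -61.363, -25.861, 0.069, 0.047, -0.0], 'eef_pos': [140.528, -608.793, 214.137], 'tcp_rot': [-3.141, -0.0, 0.227], 'ft_force': [0.3, -0.572, 0.43], 'moment': [0.019, -0.028, -0.017], 'grip_force': 0.0, 'opening': 1.002}
```

View pics/side0.png

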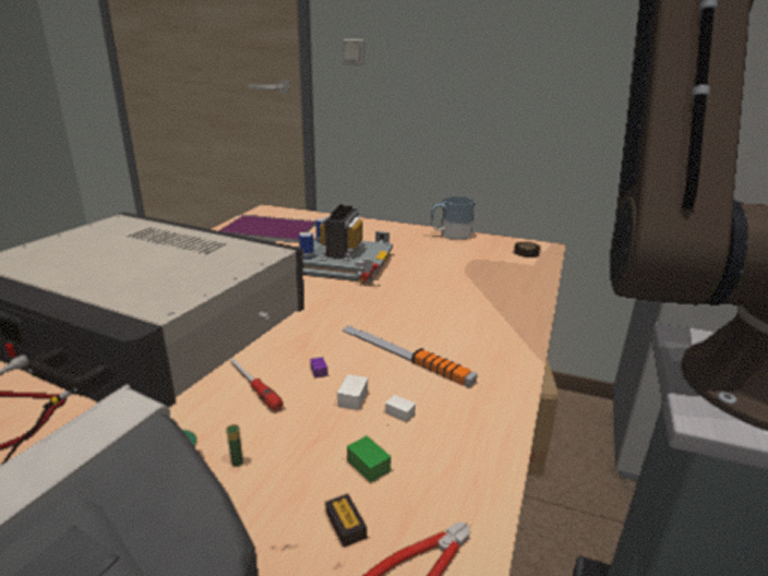

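View pics/top0.png

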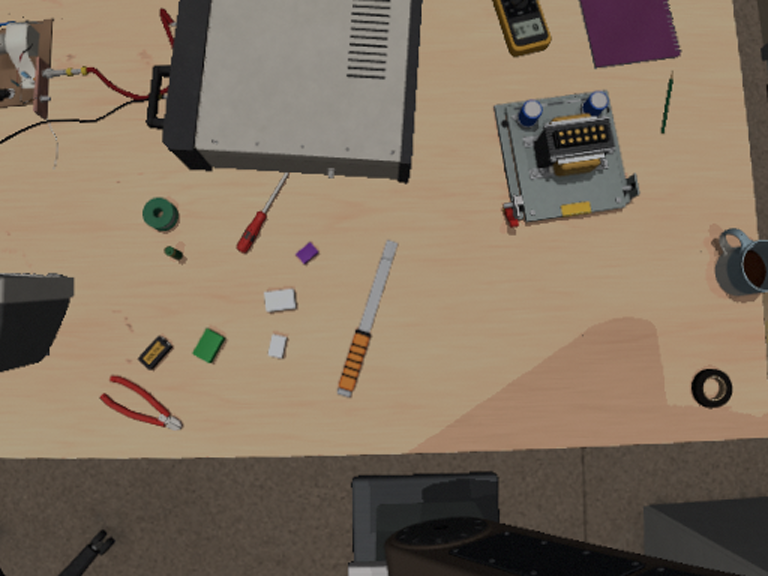

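The side view shows the deck at about (345,250) and the bar from (345,330) to (475,380). There are two white blocks, at (352,390) and (400,407).

In the top view the candidates for the block are white (280,300), smaller white (278,346), green (209,345) and purple (307,253). The larger white one at (280,300) fits the description. I'll confirm it in enlarged crops.

Run:
```python
from h import *
import pickle
c=pickle.load(open('top.pkl','rb'))
save(c,'t_deck.png',(328,58,430,158),5.9)
save(c,'t_bar.png',(170,150,275,270),4.9)
im=c["frame"].astype(int); hsv=cv2.cvtColor(c["frame"],cv2.COLOR_RGB2HSV)
def comps(m,x0,y0,x1,y1,z):
    mm=np.zeros(m.shape,np.uint8); mm[y0:y1,x0:x1]=m[y0:y1,x0:x1]
    for k in cv2.findContours(mm,cv2.RETR_EXTERNAL,cv2.CHAIN_APPROX_NONE)[0]:
        if cv2.contourArea(k)<15: continue
        r=cv2.minAreaRect(k); P=np.array([at(c,p,z)[:2] for p in cv2.boxPoints(r)])
        print(np.round(r[0],1),np.round(P.mean(0),1),[round(float(np.hypot(*(P[i+1]-P[i]))),1) for i in (0,1)],[round(float(np.degrees(np.arctan2(*(P[i+1]-P[i])[::-1]))),1) for i in (0,1)])
white=(hsv[:,:,1]<45)&(hsv[:,:,2]>120); print('white'); comps(white,170,185,215,245,24)
print('blade'); comps((hsv[:,:,1]<60)&(hsv[:,:,2]>80),225,150,275,225,5)
print('handle'); comps((hsv[:,:,1]>150)&(hsv[:,:,0]<16),215,215,255,270,18)
print('yellow'); comps((hsv[:,:,1]>140)&(hsv[:,:,0]>18)&(hsv[:,:,0]<34),365,125,400,150,26)
```

```text
white
[184.1 230.5] [489.2 259. ] [33.9, 22.1] [-13.5, -103.8]
[185.9 199.6] [559.4 253.7] [44.9, 30.6] [-85.2, -174.6]
blade
[251.7 190.2] [579.  102.9] [147.6, 19.6] [-19.1, -109.4]
handle
[235.6 240.8] [462.9 142.6] [86.2, 23.4] [-18.8, -108.8]
yellow
[383.6 139.1] [ 687.7 -206.8] [44.4, 17.4] [-81.7, -174.1]
```

View pics/t_deck.png

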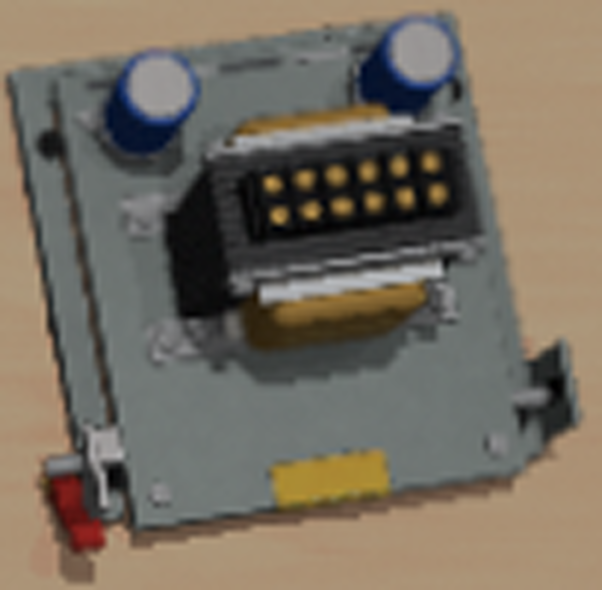

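View pics/t_bar.png

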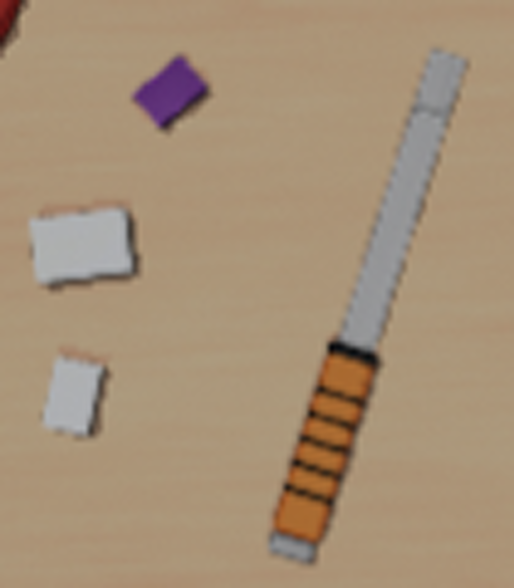

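The deck crop shows the yellow mark centred at (330,478) with its front edge midpoint at (332,497), and the deck's front edge from (137,527) to about (515,470). The red catch is at (75,510).

The bar crop confirms that the 45x30 mm block at (82,246) is the larger white one; the smaller is at (74,396). The bar's tip is at (449,56) and its tail at (292,553).

Run:
```python
from h import *
import pickle
c=pickle.load(open('top.pkl','rb')); s=pickle.load(open('side.pkl','rb'))
D=lambda u,v:(328+(u+.5)/5.9-.5,58+(v+.5)/5.9-.5)
B=lambda u,v:(170+(u+.5)/4.9-.5,150+(v+.5)/4.9-.5)
for n,p,z in [('yfront',D(332,497),26),('yback',D(328,458),26),('yL',D(276,505),26),('yR',D(390,490),26),('deckFL',D(137,524),26),('deckFR',D(515,470),26),('deckBL',D(55,82),26),('tip',B(449,54),4),('tail',B(292,556),12),('ring',B(354,353),15)]:
    print(n,np.round(at(c,p,z),1))
save(s,'s_deck.png',(190,130,280,195),8)
save(s,'s_bar.png',(210,210,330,290),6)
```

```text
yfront [ 681.3 -207.    26. ]
yback [ 697.  -206.3   26. ]
yL [ 678.6 -184.4   26. ]
yR [ 683.7 -230.5   26. ]
deckFL [ 672.2 -128.7   26. ]
deckFR [ 690.8 -281.8   26. ]
deckBL [ 852.6 -105.5   26. ]
tip [647.7  78.8   4. ]
tail [412.5 158.7  12. ]
ring [506.1 127.4  15. ]
```

View pics/s_deck.png

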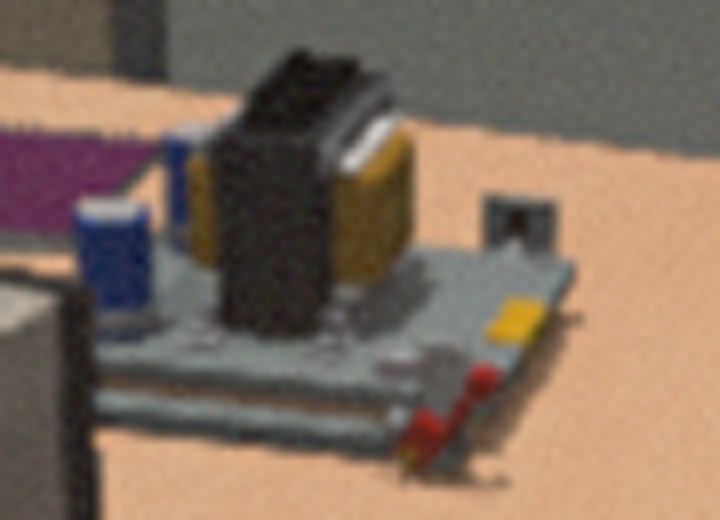

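The deck crop from the side shows the yellow mark at (515,320) and the red catch from (420,440) to (480,380). My measurements so far:

| Item | World position (mm) | Yaw |
|---|---|---|
| Pry pocket mouth | (681.5, -207.5, 16) | 7° |
| Block | (559.4, 253.7) | 5° |
| Bar grip | about (458, 144) | -19° |

The block's measured size is 45x30 mm, as given. I'm moving to the block now.

>>> arm_command(
  targets=[
    [41,-28,0,0,0.8],
    [82,-56,0,0,0.8],
    [123,-84,0,0,0.8],
    [164,-112,0,0,0.8],
    [205,-140,0,0,0.8],
  ],
)

```text
t: 0.6
eef_pos: [309.7, -424.8, 214.5]
tcp_rot: [-3.141, 0.0, 0.226]
ft_force: [1.5, -2.5, 0.6]
opening: 0.804
grip_force: 0.0
```

>>> arm_command(
  targets=[
    [41,-28,0,0,0.8],
    [82,-56,0,0,0.8],
    [123,-84,0,0,0.8],
    [164,-112,0,0,0.8],
    [205,-140,0,0,0.8],
  ],
)

```text
t: 1.1
eef_pos: [478.1, -242.2, 214.5]
tcp_rot: [-3.142, 0.0, 0.227]
ft_force: [0.2, -0.4, 0.1]
opening: 0.798
grip_force: 0.0
```

>>> arm_command(
  targets=[
    [19,-46,10,0,0.8],
    [38,-93,20,0,0.8],
    [58,-140,30,0,0.8],
    [77,-186,40,0,0.8],
    [96,-232,50,0,0.8],
  ],
)

```text
t: 1.6
eef_pos: [517.4, -0.2, 165.3]
tcp_rot: [3.142, 0.0, 0.227]
ft_force: [1.0, -0.6, -1.0]
opening: 0.801
grip_force: 0.0
```

>>> arm_command(
  targets=[
    [19,-46,10,4,0.8],
    [38,-93,20,8,0.8],
    [58,-140,30,8,0.8],
    [77,-186,40,8,0.8],
    [96,-234,50,8,0.8],
  ],
)

```text
t: 2.1
eef_pos: [557.2, 241.9, 116.6]
tcp_rot: [3.141, 0.0, 0.087]
ft_force: [1.3, -0.9, -0.9]
opening: 0.802
grip_force: 0.0
```

>>> arm_command(
  targets=[
    [0,0,40,0,0.8],
    [0,0,60,0,0.8],
    [0,0,60,0,0.8],
  ],
)

```text
t: 2.4
eef_pos: [555.6, 239.8, 54.3]
tcp_rot: [3.14, 0.005, 0.088]
ft_force: [0.2, 0.2, 0.5]
opening: 0.8
grip_force: 0.0
```

>>> arm_command(
  targets=[
    [5,-13.5,0,0,0.8],
    [5,-13.5,20,0,0.8],
    [5,-13.5,40,0,0.8],
    [5,-13.5,49,0,0.8],
    [5,-13.5,49,0,0.8],
  ],
)

```text
t: 2.9
eef_pos: [561.3, 254.0, 8.4]
tcp_rot: [3.142, 0.0, 0.087]
ft_force: [0.2, 1.0, 0.4]
opening: 0.801
grip_force: 0.0
```

>>> arm_command(
  targets=[
    [-1.5,0,2,0,0.6],
    [-1.5,0,2,0,0.4],
    [-1.5,0,2,0,0.4],
    [-1.5,0,2,0,0.4],
    [-1.5,0,2,0,0.4],
  ],
)

```text
t: 3.4
eef_pos: [559.8, 253.6, 6.7]
tcp_rot: [-3.142, -0.001, 0.087]
ft_force: [-1.1, -0.1, 3.4]
opening: 0.47
grip_force: 30.0
```

>>> arm_command(
  targets=[
    [0,0,0,0,0.3],
    [0,0,0,0,0.3],
    [0,0,0,0,0.3],
    [0,0,0,0,0.3],
  ],
)

```text
t: 3.8
eef_pos: [559.8, 253.6, 6.7]
tcp_rot: [3.142, -0.0, 0.087]
ft_force: [-1.4, -0.8, 5.8]
opening: 0.471
grip_force: 30.0
```

>>> arm_command(
  targets=[
    [0,0,-30,0,0.3],
    [0,0,-70,0,0.3],
    [2,44,-80,0,0.3],
    [4,90,-80,0,0.3],
    [6,137,-80,0,0.3],
  ],
)

```text
t: 4.3
eef_pos: [577.5, 116.5, 86.7]
tcp_rot: [3.142, -0.001, 0.089]
ft_force: [0.5, -0.2, -1.8]
opening: 0.472
grip_force: 30.0
```

>>> arm_command(
  targets=[
    [2,47,0,0,0.3],
    [4,94,0,0,0.3],
    [6,141,0,0,0.3],
    [8,188,0,0,0.3],
    [9,235,0,0,0.3],
  ],
)

```text
t: 4.8
eef_pos: [606.9, -117.6, 86.1]
tcp_rot: [-3.142, 0.0, 0.087]
ft_force: [1.1, -0.5, -0.7]
opening: 0.472
grip_force: 30.0
```

>>> arm_command(
  targets=[
    [1,40,0,-2,0.3],
    [1,80,0,-2,0.3],
    [1,100,0,-2,0.3],
    [1,100,0,-2,0.3],
  ],
)

```text
t: 5.2
eef_pos: [616.5, -217.5, 85.9]
tcp_rot: [3.141, 0.0, 0.119]
ft_force: [-0.4, 0.4, -0.4]
opening: 0.469
grip_force: 30.0
```

>>> arm_command(
  targets=[
    [0.7,-2,40,0,0.3],
    [0.7,-2,70,0,0.3],
    [0.7,-2,77,0,0.3],
    [0.7,-2,79,0,0.3],
    [0.7,-2,79,0,0.3],
  ],
)

```text
t: 5.7
eef_pos: [617.4, -212.3, 7.9]
tcp_rot: [3.141, -0.0, 0.123]
ft_force: [0.0, 0.2, -1.4]
opening: 0.473
grip_force: 30.0
```

>>> arm_command(
  targets=[
    [0,0,0,0,0.3],
    [0,0,0,0,0.7],
    [0,0,0,0,0.7],
    [0,0,0,0,0.7],
    [0,0,0,0,0.7],
  ],
)

```text
t: 6.2
eef_pos: [617.1, -213.2, 7.5]
tcp_rot: [3.141, -0.0, 0.122]
ft_force: [-0.5, 0.9, -0.8]
opening: 0.691
grip_force: 0.0
```

>>> arm_command(
  targets=[
    [0,0,-40,0,0.7],
    [0,0,-88,0,0.7],
    [-14,-44,-92,5,0.7],
    [-28,-90,-92,12,0.7],
    [-42,-136,-92,20,0.7],
  ],
)

```text
t: 6.7
eef_pos: [558.0, -82.2, 99.8]
tcp_rot: [3.142, -0.001, -0.233]
ft_force: [0.9, 0.2, 0.2]
opening: 0.7
grip_force: 0.0
```

Run:
```python
from h import *
s=st(); y=s["tcp_rot"][2]; d=np.array([457,143.5])-np.array(s["eef_pos"][:2]); c,q=np.cos(y),np.sin(y)
print('tx,ty',c*d[0]+q*d[1], q*d[0]-c*d[1],'turn',np.degrees(y)+18.8)
```

```text
{'t': 6.7, 'joints': [-0.263, 0.548, 1.827, -0.0, 0.766, 1.54], 'qvel': [0.647, -0.3, 0.678, 0.003, -0.369, 2.037], 'tau': [-7.972, -57.317, -21.327, -0.088, 0.589, -3.714], 'eef_pos': [557.954, -82.232, 99.796], 'tcp_rot': [3.142, -0.001, -0.233], 'ft_force': [0.932, 0.221, 0.169], 'moment': [0.06, -0.025, 0.028], 'grip_force': 0.0, 'opening': 0.7}
tx,ty -150.3691006063294 -196.3053660215529 turn 5.443678889878507
```

>>> arm_command(
  targets=[
    [-30,-39,0,3,0.7],
    [-60,-78,0,5.6,0.7],
    [-90,-117,0,5.6,0.7],
    [-120,-156,10,5.6,0.7],
    [-150,-195,40,5.6,0.7],
  ],
)

```text
t: 7.2
eef_pos: [459.3, 136.3, 64.6]
tcp_rot: [-3.14, -0.004, -0.325]
ft_force: [0.9, 0.6, -1.2]
opening: 0.7
grip_force: 0.0
```

>>> arm_command(
  targets=[
    [0,0,5,0,0.7],
    [0,0,10,0,0.7],
  ],
)

```text
t: 7.4
eef_pos: [459.2, 135.0, 53.1]
tcp_rot: [3.141, 0.0, -0.323]
ft_force: [1.3, -0.1, 0.2]
opening: 0.703
grip_force: 0.0
```

```bash
cat > go.py <<'E'
from h import *
import sys
X,Y,yd=map(float,sys.argv[1:4])
s=env.state(); y=s["tcp_rot"][2]; d=np.array([X,Y])-np.array(s["eef_pos"][:2]); c,q=np.cos(y),np.sin(y)
print('tx,ty %.1f %.1f turn %.1f'%(c*d[0]+q*d[1], q*d[0]-c*d[1],np.degrees(y)-yd),'pos',np.round(s["eef_pos"],1),np.round(s["tcp_rot"],3),'f',np.round(s["ft_force"],1),'m',np.round(s["moment"],2))
E
python3 go.py 457 143.5 -18.8
python3 - <<'E'
from h import *
import pickle
c=cam("top"); save(c,'t2.png',(205,120,420,280),3.7); pickle.dump(c,open('top2.pkl','wb'))
E
```

```text
tx,ty -4.8 -7.4 turn 0.3 pos [459.2 135.   53.1] [ 3.141  0.    -0.323] f [ 1.3 -0.1  0.2] m [ 0.01 -0.04 -0.01]
```

View pics/t2.png

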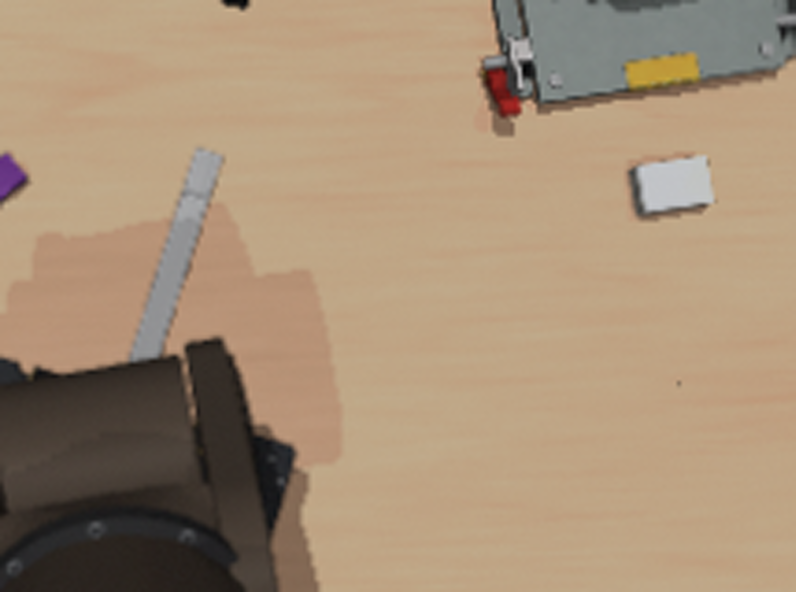

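The block stands in front of the pocket, with its top centred at (674,185) and the yellow mark at (662,71). I'll measure it while gripping the bar.

>>> arm_command(
  targets=[
    [-4.8,-7.4,10,0,0.6],
    [-4.8,-7.4,30,0,0.6],
    [-4.8,-7.4,44,0,0.6],
    [-4.8,-7.4,49,0,0.6],
    [-4.8,-7.4,49,0,0.6],
  ],
)

```text
t: 7.95
eef_pos: [457.3, 142.4, 3.9]
tcp_rot: [3.141, 0.001, -0.326]
ft_force: [-0.3, -0.3, 0.3]
opening: 0.608
grip_force: 0.0
```

>>> arm_command(
  targets=[
    [0,0,0,0,0.3],
    [0,0,0,0,0.1],
    [0,0,0,0,0.1],
    [0,0,0,0,0.1],
    [0,0,0,0,0.1],
  ],
)

```text
t: 8.45
eef_pos: [457.3, 143.0, 4.6]
tcp_rot: [-3.141, -0.0, -0.325]
ft_force: [-1.1, -0.6, 4.1]
opening: 0.244
grip_force: 30.0
```

```bash
python3 go.py 457 143.5 -18.8
python3 - <<'E'
from h import *
import pickle
c=pickle.load(open('top2.pkl','rb'))
hsv=cv2.cvtColor(c["frame"],cv2.COLOR_RGB2HSV)
m=((hsv[:,:,1]<45)&(hsv[:,:,2]>120)).astype(np.uint8); m[:155]=0;m[180:]=0;m[:,:370]=0;m[:,405:]=0
k=max(cv2.findContours(m,cv2.RETR_EXTERNAL,cv2.CHAIN_APPROX_NONE)[0],key=cv2.contourArea)
r=cv2.minAreaRect(k); P=np.array([at(c,p,24)[:2] for p in cv2.boxPoints(r)])
M=P.mean(0);print(M,[np.hypot(*(P[i+1]-P[i])) for i in(0,1)],[np.degrees(np.arctan2(*(P[i+1]-P[i])[::-1])) for i in(0,1)])
a=np.array([.9925,.1219]);l=np.array([-.1219,.9925]); d=M-[681.5,-207.5]; print('block in deck axes',d@a,d@l)
E
```

```text
tx,ty -0.4 -0.4 turn 0.2 pos [457.3 143.    4.6] [-3.141 -0.    -0.325] f [-1.1 -0.6  4.1] m [-0.08  0.1  -0.12]
[ 617.11119444 -211.21921004] [np.float64(46.000939718485775), np.float64(29.651143918503188)] [np.float64(-83.29281450604509), np.float64(-175.12515531137063)]
block in deck axes -64.35926122040546 4.157679430637297
```

>>> arm_command(
  targets=[
    [0,0,-20,0,0.1],
    [0,0,-40,0,0.1],
    [0,0,-70,0,0.1],
    [0,0,-95,0,0.1],
    [0,0,-95,0,0.1],
  ],
)

```text
t: 8.95
eef_pos: [458.1, 143.2, 101.7]
tcp_rot: [-3.14, -0.004, -0.325]
ft_force: [-0.1, -0.5, -3.8]
opening: 0.25
grip_force: 30.0
```

```bash
python3 go.py 457 143.5 7
python3 - <<'E'
from h import *
import pickle
c=cam("side"); save(c,'s3.png',(180,120,400,270),3.6); pickle.dump(c,open('side3.pkl','wb'))
E
```

```text
tx,ty -1.1 0.0 turn -25.6 pos [458.1 143.2 101.7] [-3.14  -0.004 -0.325] f [-0.1 -0.5 -3.8] m [ 0.11  0.15 -0.02]
```

View pics/s3.png

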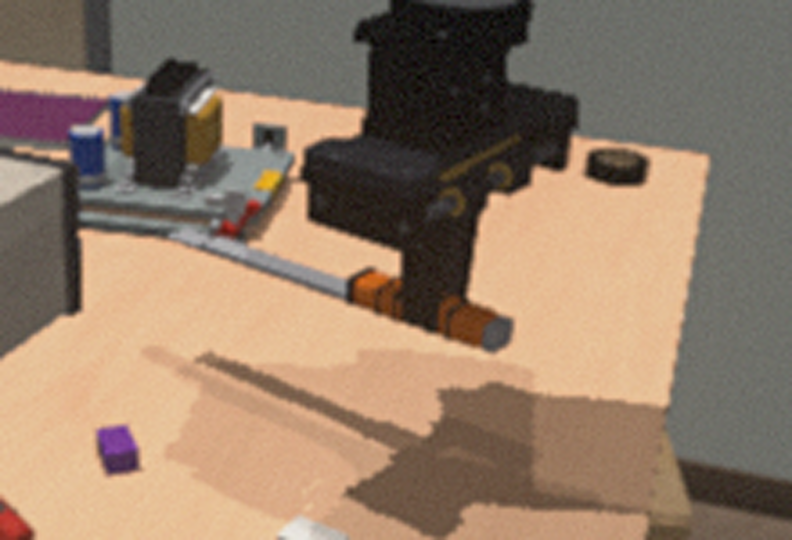

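The bar is held. The toe tip is at (175,236) and the tail at (498,333); I'll work out the pitch from those.

Run:
```python
from h import *
import pickle
c=pickle.load(open('side3.pkl','rb'))
n=np.array([np.sin(.325),np.cos(.325),0]); g=np.array([458.1,143.2,0]); u=np.array([np.cos(.325),-np.sin(.325),0])
for p in [(176,237),(498,333),(357,285)]:
    o,d=ray(c,(180+(p[0]+.5)/3.6-.5,120+(p[1]+.5)/3.6-.5)); P=o+d*((g-o)@n)/(d@n); print(np.round(P,1),'along',(P-g)@u)
```

```text
[650.5  78.4  94.4] along 203.03276911719917
[417.  157.  107.4] along -43.35444936849763
[509.1 126.  106.3] along 53.822150667454444
```

The bar is held almost level and the tool can't pitch, so I'll try to make it slip toe-down in the grip with sharp reversals upward.

>>> arm_command(
  targets=[
    [0,0,-50,0,0.1],
    [0,0,0,0,0.1],
    [0,0,-50,0,0.1],
    [0,0,-50,0,0.1],
    [0,0,0,0,0.1],
  ],
)

```text
t: 9.5
eef_pos: [460.2, 143.6, 101.8]
tcp_rot: [-3.137, -0.009, -0.324]
ft_force: [-5.6, 2.8, 1.7]
opening: 0.25
grip_force: 30.0
```

>>> arm_command(
  targets=[
    [0,0,-50,0,0.1],
    [0,0,-50,0,0.1],
    [0,0,0,0,0.1],
    [0,0,-50,0,0.1],
    [0,0,-50,0,0.1],
  ],
)

```text
t: 10.0
eef_pos: [458.1, 143.2, 149.5]
tcp_rot: [3.141, 0.0, -0.325]
ft_force: [0.7, 0.7, -1.9]
opening: 0.247
grip_force: 30.0
```

```bash
cat > toe.py <<'E'
from h import *
import sys
# find toe tip in the side view: print pitch from blade pixels near predicted tip, using colour edge along plane
s=env.state(); y=s["tcp_rot"][2]; g=np.array(s["eef_pos"])+[0,0,4.4]
c=cam("side"); hs=c["frame"].astype(float)
best=[]
for a in np.arange(-6,40,1.):
    r=np.radians(a); pts=[]
    for L in np.arange(60,200,4):
        P=g+np.array([np.cos(y)*np.cos(r),np.sin(y)*np.cos(r),-np.sin(r)])*L-np.array([0,0,5.])
        u,v=proj(c,P).round().astype(int)
        if 0<=v<384 and 0<=u<512: p=hs[v,u]; pts.append(p.max()-p.min())
    best.append((np.mean(pts),a))
print(sorted(best)[:4]); print(np.round(g,1),y)
if len(sys.argv)>1: save(c,sys.argv[1],tuple(map(int,sys.argv[2:6])),3.6)
E
python3 toe.py
```

```text
[(np.float64(24.542857142857144), np.float64(38.0)), (np.float64(26.62857142857143), np.float64(2.0)), (np.float64(26.97142857142857), np.float64(3.0)), (np.float64(27.514285714285716), np.float64(1.0))]
[458.1 143.2 153.9] -0.3246395155756119
```

The grip friction holds the bar level. The plan is to slide the toe obliquely under the pocket edge, passing left of the block, then raise the handle so the heavy deck edge pitches the bar to about 15° in the grip at low force.

```bash
python3 go.py 486 -79 -33
```

```text
tx,ty 97.5 201.5 turn 14.4 pos [457.8 143.1 150.2] [-3.14e+00 -3.00e-03 -3.25e-01] f [-0.1 -0.6 -2.8] m [0.11 0.14 0.03]
```

>>> arm_command(
  targets=[
    [19,40,10,5,0.1],
    [39,80,20,10,0.1],
    [58,120,40,14.4,0.1],
    [78,160,60,14.4,0.1],
    [97.5,201.5,80,14.4,0.1],
  ],
)

```text
t: 10.55
eef_pos: [485.8, -80.9, 71.4]
tcp_rot: [-3.14, -0.007, -0.576]
ft_force: [0.7, 2.6, -1.0]
opening: 0.247
grip_force: 30.0
```

>>> arm_command(
  targets=[
    [0,0,20,0,0.1],
    [0,0,30,0,0.1],
    [0,0,40,0,0.1],
    [0,0,46,0,0.1],
    [0,0,46,0,0.1],
  ],
)

```text
t: 11.05
eef_pos: [485.4, -78.3, 23.6]
tcp_rot: [-3.141, -0.001, -0.575]
ft_force: [-0.5, -0.5, -0.7]
opening: 0.25
grip_force: 30.0
```

```bash
python3 go.py 486 -79 -33
```

```text
tx,ty 0.9 0.2 turn 0.1 pos [485.4 -78.3  23.6] [-3.141e+00 -1.000e-03 -5.750e-01] f [-0.5 -0.5 -0.7] m [-0.08  0.01 -0.12]
```

>>> arm_command(
  targets=[
    [0,0,2,0,0.1],
    [0,0,4,0,0.1],
    [0,0,4,0,0.1],
  ],
)

```text
t: 11.35
eef_pos: [485.4, -78.9, 19.5]
tcp_rot: [-3.142, -0.0, -0.575]
ft_force: [-1.9, 0.7, -0.5]
opening: 0.247
grip_force: 30.0
```

```bash
python3 go.py 519.8 -100.9 -33; python3 toe.py
```

```text
tx,ty 40.9 -0.3 turn 0.0 pos [485.4 -78.9  19.5] [-3.142 -0.    -0.575] f [-1.9  0.7 -0.5] m [ 0.05 -0.02 -0.01]
[(np.float64(3.5142857142857142), np.float64(5.0)), (np.float64(3.8285714285714287), np.float64(6.0)), (np.float64(5.485714285714286), np.float64(4.0)), (np.float64(14.82857142857143), np.float64(7.0))]
[485.4 -78.9  23.9] -0.5754692138273678
```

>>> arm_command(
  targets=[
    [0,0,-4,0,0.1],
    [10,-0.3,-4,0,0.1],
    [20,-0.3,-4,0,0.1],
    [31,-0.3,-4,0,0.1],
    [41,-0.3,-4,0,0.1],
  ],
)

```text
t: 11.9
eef_pos: [520.8, -102.0, 23.3]
tcp_rot: [3.142, -0.0, -0.576]
ft_force: [-0.1, 0.9, -3.3]
opening: 0.248
grip_force: 30.0
```

```bash
python3 go.py 519.8 -100.9 -33
python3 - <<'E'
from h import *
c=cam("top"); save(c,'t4.png',(300,110,420,215),5.6)
E
```

```text
tx,ty -1.5 -0.3 turn -0.0 pos [ 520.8 -102.    23.3] [ 3.142 -0.    -0.576] f [-0.1  0.9 -3.3] m [ 0.21  0.15 -0.01]
```

View pics/t4.png

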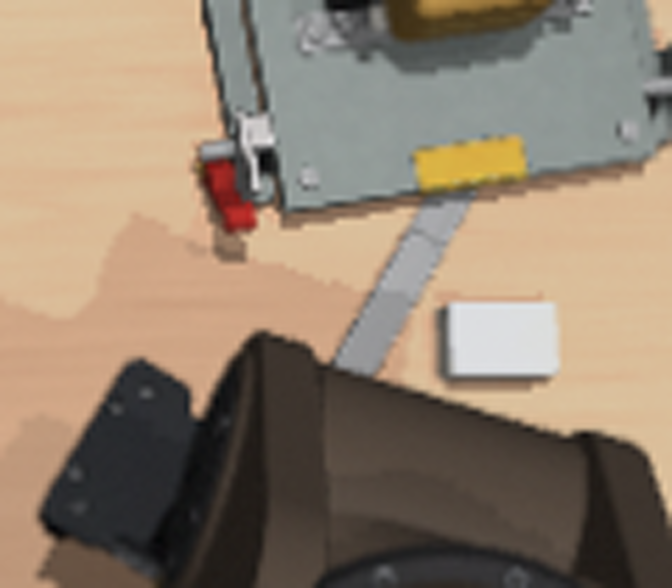

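The toe is under the edge at (452,195), a little left of the pocket centre at (470,163), and well clear of the block. I'll shift it right a little and raise the handle in stages.

>>> arm_command(
  targets=[
    [0.5,3,0,0,0.1],
    [0.5,3,-5,0,0.1],
    [1,3,-10,0,0.1],
    [1,3,-15,0,0.1],
    [2,3,-20,0,0.1],
  ],
)

```text
t: 12.45
eef_pos: [519.7, -104.6, 44.0]
tcp_rot: [3.142, -0.0, -0.576]
ft_force: [0.1, -1.5, -3.9]
opening: 0.246
grip_force: 30.0
```

```bash
python3 go.py 519.8 -100.9 -33;python3 toe.py
```

```text
tx,ty -1.9 -3.2 turn 0.0 pos [ 519.7 -104.6   44. ] [ 3.142 -0.    -0.576] f [ 0.1 -1.5 -3.9] m [ 0.24  0.29 -0.01]
[(np.float64(4.057142857142857), np.float64(9.0)), (np.float64(5.6), np.float64(8.0)), (np.float64(9.085714285714285), np.float64(10.0)), (np.float64(14.942857142857143), np.float64(7.0))]
[ 519.7 -104.6   48.4] -0.5758829682227595
```

Pitch has gone to about 8.5° with only about 1 N extra force, so it works. I'll keep raising.

>>> arm_command(
  targets=[
    [0.5,0,-4,0,0.1],
    [1.5,0,-9,0,0.1],
    [2.5,0,-13,0,0.1],
    [4,0,-17,0,0.1],
    [5,0,-20,0,0.1],
  ],
)

```text
t: 13.0
eef_pos: [524.1, -107.6, 63.7]
tcp_rot: [3.142, -0.0, -0.576]
ft_force: [0.4, -0.2, -3.5]
opening: 0.249
grip_force: 30.0
```

>>> arm_command(
  targets=[
    [0.5,0,-4,0,0.1],
    [1.5,0,-8,0,0.1],
    [2.5,0,-12,0,0.1],
    [3.5,0,-16,0,0.1],
    [3.5,0,-16,0,0.1],
  ],
)

```text
t: 13.5
eef_pos: [527.2, -109.6, 79.9]
tcp_rot: [-3.141, -0.001, -0.576]
ft_force: [-0.4, 0.1, -3.1]
opening: 0.25
grip_force: 30.0
```

```bash
python3 go.py 519.8 -100.9 -33;python3 toe.py
```

```text
tx,ty -11.0 -3.2 turn -0.0 pos [ 527.2 -109.6   79.9] [-3.141e+00 -1.000e-03 -5.760e-01] f [-0.4  0.1 -3.1] m [ 0.21  0.24 -0.05]
[(np.float64(7.628571428571429), np.float64(20.0)), (np.float64(14.17142857142857), np.float64(21.0)), (np.float64(15.085714285714285), np.float64(19.0)), (np.float64(31.571428571428573), np.float64(22.0))]
[ 527.2 -109.6   84.3] -0.5760770014506653
```

The pitch is now about 19.5°, which suits the approach. I'll back out and go to the pre-insertion pose in line with the pocket.

>>> arm_command(
  targets=[
    [0,0,2,0,0.1],
    [-12,0,3,0,0.1],
    [-30,0,3,0,0.1],
    [-50,0,0,0,0.1],
    [-55,0,-20,0,0.1],
  ],
)

```text
t: 14.05
eef_pos: [477.3, -77.8, 97.8]
tcp_rot: [3.14, 0.006, -0.576]
ft_force: [-0.1, 0.2, -2.2]
opening: 0.247
grip_force: 30.0
```

>>> arm_command(
  targets=[
    [0,0,-20,-5,0.1],
    [0,0,-30,-13,0.1],
    [0,0,-30,-21,0.1],
    [0,0,-30,-29,0.1],
    [0,0,-30,-37,0.1],
  ],
)

```text
t: 14.55
eef_pos: [480.0, -79.0, 129.2]
tcp_rot: [-3.142, 0.0, 0.076]
ft_force: [0.5, -0.3, -2.9]
opening: 0.244
grip_force: 30.0
```

```bash
python3 go.py 475.1 -232.9 7
```

```text
tx,ty -16.5 153.1 turn -2.7 pos [480.  -79.  129.2] [-3.142  0.     0.076] f [ 0.5 -0.3 -2.9] m [-0.02  0.13 -0.04]
```

>>> arm_command(
  targets=[
    [-40,0,-15,0,0.1],
    [-55,38,-15,-2.7,0.1],
    [-55,76,-15,-2.7,0.1],
    [-55,115,-15,-2.7,0.1],
    [-55,153,-15,-2.7,0.1],
  ],
)

```text
t: 15.05
eef_pos: [435.8, -236.9, 144.3]
tcp_rot: [3.142, 0.0, 0.117]
ft_force: [0.3, -0.5, -2.3]
opening: 0.249
grip_force: 30.0
```

>>> arm_command(
  targets=[
    [20,0,15,0,0.1],
    [34,0,15,0,0.1],
    [34,0,15,0,0.1],
  ],
)

```text
t: 15.35
eef_pos: [471.1, -231.0, 129.1]
tcp_rot: [-3.141, 0.0, 0.118]
ft_force: [-0.6, 0.2, -2.9]
opening: 0.245
grip_force: 30.0
```

```bash
python3 go.py 475.1 -232.9 7;python3 toe.py
python3 - <<'E'
from h import *
c=cam("top"); save(c,'t5.png',(300,110,420,215),5.6)
hsv=cv2.cvtColor(c["frame"],cv2.COLOR_RGB2HSV)
for r in range(120,215,6):
    print(r,[ (u,int(hsv[r,u,1]),int(hsv[r,u,2])) for u in range(376,400,3)])
E
```

```text
tx,ty 3.7 2.3 turn -0.2 pos [ 471.1 -231.   129.1] [-3.141  0.     0.118] f [-0.6  0.2 -2.9] m [-0.05  0.16 -0.06]
[(np.float64(5.228571428571429), np.float64(21.0)), (np.float64(6.457142857142857), np.float64(3.0)), (np.float64(6.571428571428571), np.float64(4.0)), (np.float64(6.714285714285714), np.float64(-1.0))]
[ 471.1 -231.   133.5] 0.11817593794885739
120 [(376, 17, 75), (379, 14, 73), (382, 17, 76), (385, 16, 78), (388, 15, 83), (391, 15, 99), (394, 12, 126), (397, 14, 124)]
126 [(376, 14, 126), (379, 14, 126), (382, 14, 126), (385, 14, 128), (388, 16, 126), (391, 16, 126), (394, 14, 125), (397, 14, 127)]
132 [(376, 12, 126), (379, 14, 128), (382, 14, 126), (385, 14, 127), (388, 12, 127), (391, 14, 126), (394, 14, 125), (397, 14, 124)]
138 [(376, 176, 181), (379, 176, 181), (382, 178, 179), (385, 180, 180), (388, 179, 180), (391, 177, 180), (394, 16, 126), (397, 14, 124)]
144 [(376, 147, 90), (379, 123, 93), (382, 99, 103), (385, 95, 105), (388, 92, 119), (391, 92, 122), (394, 84, 170), (397, 85, 168)]
150 [(376, 76, 181), (379, 88, 174), (382, 95, 170), (385, 92, 171), (388,
[... 661 characters left out ...]
391, 88, 101), (394, 4, 117), (397, 2, 119)]
186 [(376, 90, 173), (379, 91, 157), (382, 91, 157), (385, 90, 156), (388, 95, 99), (391, 93, 99), (394, 91, 154), (397, 4, 120)]
192 [(376, 91, 174), (379, 88, 159), (382, 90, 158), (385, 90, 158), (388, 91, 120), (391, 92, 100), (394, 91, 101), (397, 4, 70)]
198 [(376, 91, 171), (379, 92, 163), (382, 92, 155), (385, 92, 156), (388, 92, 171), (391, 92, 100), (394, 94, 100), (397, 91, 106)]
204 [(376, 94, 169), (379, 93, 168), (382, 92, 155), (385, 94, 155), (388, 91, 168), (391, 90, 99), (394, 93, 99), (397, 94, 98)]
210 [(376, 92, 170), (379, 91, 171), (382, 92, 156), (385, 90, 158), (388, 92, 158), (391, 93, 107), (394, 92, 100), (397, 98, 99)]
```

View pics/t5.png

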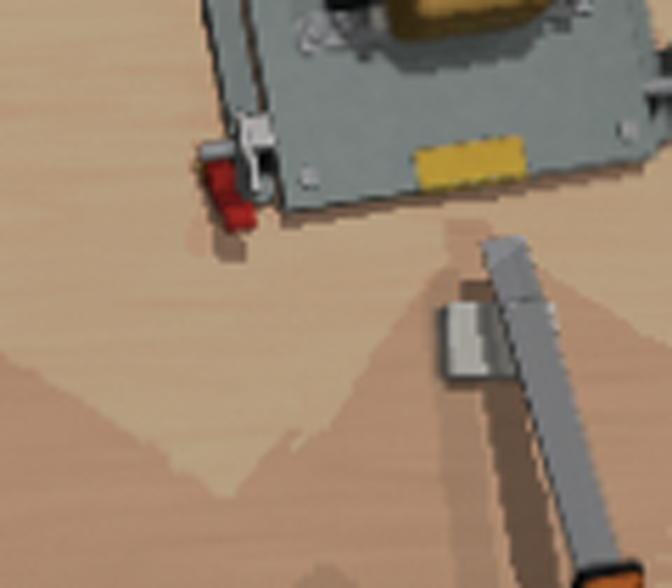

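The toe tip is at (505,240) and mid-blade at (560,430), with the bar hovering above the block. I'll work out the tip's offset in the deck axes.

Run:
```python
from h import *
c=cam("top"); S=np.array([681.5,-207.5]);a=np.array([.9925,.1219]);l=np.array([-.1219,.9925])
f=lambda u,v:(300+(u+.5)/5.6-.5,110+(v+.5)/5.6-.5)
for p,z in [((505,239),58),((505,239),64),((527,300),72),((594,565),118)]:
    P=at(c,f(*p),z)[:2]; print(p,z,P.round(1),'depth %.1f lat %.1f'%((P-S)@a,(P-S)@l))
s=env.state(); d=np.array(s["eef_pos"][:2])-S; print(d@a,d@l)
print('yellow', [((at(c,f(*p),26)[:2]-S)@l).round(1) for p in [(418,192),(526,178),(472,187)]])
```

```text
(505, 239) 58 [ 651.1 -209.8] depth -30.5 lat 1.4
(505, 239) 64 [ 650.1 -208. ] depth -31.3 lat 3.3
(527, 300) 72 [ 624.1 -213. ] depth -57.6 lat 1.5
(594, 565) 118 [ 516.7 -218.9] depth -164.9 lat 8.8
-212.7605422203902 2.5304084017388804
yellow [np.float64(23.9), np.float64(-22.4), np.float64(1.0)]
```

>>> arm_command(
  targets=[
    [5,1.5,15,0,0.1],
    [10.5,1.5,30,0,0.1],
    [10.5,1.5,39,0,0.1],
    [10.5,1.5,39,0,0.1],
  ],
)

```text
t: 15.9
eef_pos: [480.3, -231.7, 88.4]
tcp_rot: [-3.14, 0.003, 0.117]
ft_force: [-1.3, 1.6, -3.0]
opening: 0.246
grip_force: 30.0
```

>>> arm_command(
  targets=[
    [8,0,3,0,0.1],
    [16,0,6,0,0.1],
    [24,0,9,0,0.1],
    [32,0,12,0,0.1],
    [32,0,12,0,0.1],
  ],
)

```text
t: 16.4
eef_pos: [513.8, -228.3, 78.0]
tcp_rot: [3.141, -0.0, 0.118]
ft_force: [-0.2, 0.4, -3.7]
opening: 0.25
grip_force: 30.0
```

```bash
python3 go.py 514 -228 7;python3 toe.py
python3 - <<'E'
from h import *
c=cam("side"); save(c,'s6a.png',(190,130,340,240),5)
c=cam("top"); save(c,'t6a.png',(300,110,420,215),5.6)
E
```

```text
tx,ty 0.2 -0.3 turn -0.3 pos [ 513.8 -228.3   78. ] [ 3.141 -0.     0.118] f [-0.2  0.4 -3.7] m [ 0.01  0.16 -0.03]
[(np.float64(9.085714285714285), np.float64(21.0)), (np.float64(9.971428571428572), np.float64(22.0)), (np.float64(18.685714285714287), np.float64(23.0)), (np.float64(19.457142857142856), np.float64(20.0))]
[ 513.8 -228.3   82.4] 0.11752402742059753
```

The bar is in line and there's no contact force. I'll lower it onto the block, drawing the handle back as the bar levels so the toe depth stays at about 13 mm.

>>> arm_command(
  targets=[
    [-1,0,3,0,0.1],
    [-3,0,7,0,0.1],
    [-5,0,11,0,0.1],
    [-7,0,14,0,0.1],
    [-8,0,16,0,0.1],
  ],
)

```text
t: 17.05
eef_pos: [504.9, -229.7, 62.3]
tcp_rot: [3.141, -0.001, 0.116]
ft_force: [2.3, 0.3, 1.7]
opening: 0.248
grip_force: 30.0
```

```bash
cat > red.py <<'E'
from h import *
for n,b in (("side",(190,130,280,195)),("top",(328,118,362,160))):
    c=cam(n); f=c["frame"][b[1]:b[3],b[0]:b[2]]; h=cv2.cvtColor(f,cv2.COLOR_RGB2HSV)
    m=((h[:,:,0]<8)|(h[:,:,0]>172))&(h[:,:,1]>150)&(h[:,:,2]>60); v,u=np.nonzero(m); print(n,'red n',len(u),'c %.2f %.2f'%(u.mean()+b[0],v.mean()+b[1]),'u',u.min()+b[0],u.max()+b[0],'v',v.min()+b[1],v.max()+b[1])
    m=(h[:,:,0]>18)&(h[:,:,0]<34)&(h[:,:,1]>140); 
    if n=="side":
        m=m[:,60:]; v,u=np.nonzero(m); print('yellow c %.2f %.2f'%(u.mean()+b[0]+60,v.mean()+b[1]))
E
python3 go.py 514 -228 7;python3 toe.py; python3 red.py
```

```text
tx,ty 9.2 -0.6 turn -0.3 pos [ 504.9 -229.7   62.3] [ 3.141e+00 -1.000e-03  1.160e-01] f [2.3 0.3 1.7] m [ 0.11 -0.75  0.02]
[(np.float64(6.914285714285715), np.float64(15.0)), (np.float64(11.228571428571428), np.float64(16.0)), (np.float64(16.314285714285713), np.float64(14.0)), (np.float64(24.142857142857142), np.float64(17.0))]
[ 504.9 -229.7   66.7] 0.11649764108593175
side red n 33 c 245.61 181.58 u 240 251 v 176 188
yellow c 254.37 170.04
top red n 64 c 340.31 144.62 u 336 345 v 139 150
```

>>> arm_command(
  targets=[
    [-0.5,0,1.5,0,0.1],
    [-1,0,3,0,0.1],
    [-1.5,0,4.5,0,0.1],
    [-2,0,6,0,0.1],
    [-2,0,6,0,0.1],
  ],
)

```text
t: 17.7
eef_pos: [503.1, -229.9, 56.9]
tcp_rot: [3.141, -0.001, 0.117]
ft_force: [-0.0, -0.3, 9.2]
opening: 0.25
grip_force: 30.0
```

```bash
python3 go.py 514 -228 7;python3 toe.py; python3 red.py
```

```text
tx,ty 11.1 -0.6 turn -0.3 pos [ 503.1 -229.9   56.9] [ 3.141e+00 -1.000e-03  1.170e-01] f [-0.  -0.3  9.2] m [ 0.1  -0.37  0.  ]
[(np.float64(6.742857142857143), np.float64(13.0)), (np.float64(10.4), np.float64(12.0)), (np.float64(13.857142857142858), np.float64(14.0)), (np.float64(27.685714285714287), np.float64(11.0))]
[ 503.1 -229.9   61.3] 0.11695732674030013
side red n 31 c 245.00 181.52 u 241 250 v 176 186
yellow c 254.43 169.29
top red n 64 c 340.52 144.27 u 336 345 v 138 150
```

The deck is rising at 9 N. From here I'll use small steps and feel for the stop.

>>> arm_command(
  targets=[
    [-0.3,0,1,0,0.1],
    [-0.6,0,2,0,0.1],
    [-1,0,3,0,0.1],
    [-1,0,3,0,0.1],
  ],
)

```text
t: 18.25
eef_pos: [502.1, -230.1, 54.0]
tcp_rot: [3.141, -0.001, 0.117]
ft_force: [0.6, -0.9, 8.6]
opening: 0.247
grip_force: 30.0
```

```bash
python3 go.py 514 -228 7; python3 red.py
```

```text
tx,ty 12.0 -0.7 turn -0.3 pos [ 502.1 -230.1   54. ] [ 3.141e+00 -1.000e-03  1.170e-01] f [ 0.6 -0.9  8.6] m [ 0.03 -0.3   0.01]
side red n 33 c 244.64 181.42 u 240 250 v 175 186
yellow c 254.76 169.14
top red n 63 c 340.51 144.08 u 336 345 v 138 149
```

>>> arm_command(
  targets=[
    [-0.3,0,1,0,0.1],
    [-0.6,0,2,0,0.1],
    [-0.9,0,3,0,0.1],
    [-0.9,0,3,0,0.1],
  ],
)

```text
t: 18.75
eef_pos: [501.3, -230.1, 51.0]
tcp_rot: [3.141, -0.001, 0.117]
ft_force: [-0.0, 0.7, 9.3]
opening: 0.245
grip_force: 30.0
```

```bash
python3 go.py 514 -228 7; python3 red.py
```

```text
tx,ty 12.9 -0.6 turn -0.3 pos [ 501.3 -230.1   51. ] [ 3.141e+00 -1.000e-03  1.170e-01] f [-0.   0.7  9.3] m [ 0.07 -0.28  0.01]
side red n 32 c 244.44 181.12 u 241 249 v 175 186
yellow c 254.46 168.96
top red n 60 c 340.42 143.38 u 336 345 v 138 148
```

>>> arm_command(
  targets=[
    [-0.3,0,1,0,0.1],
    [-0.5,0,2,0,0.1],
    [-0.8,0,3,0,0.1],
    [-0.8,0,3,0,0.1],
  ],
)

```text
t: 19.25
eef_pos: [500.5, -230.2, 48.0]
tcp_rot: [3.141, -0.001, 0.117]
ft_force: [0.1, -0.6, 9.1]
opening: 0.25
grip_force: 30.0
```

```bash
python3 go.py 514 -228 7; python3 red.py
```

```text
tx,ty 13.7 -0.6 turn -0.3 pos [ 500.5 -230.2   48. ] [ 3.141e+00 -1.000e-03  1.170e-01] f [ 0.1 -0.6  9.1] m [ 0.11 -0.35 -0.02]
side red n 29 c 244.24 180.76 u 241 249 v 174 185
yellow c 254.43 168.25
top red n 57 c 340.33 142.70 u 336 345 v 138 148
```

>>> arm_command(
  targets=[
    [-0.3,0,1,0,0.1],
    [-0.5,0,2,0,0.1],
    [-0.7,0,3,0,0.1],
    [-0.7,0,3,0,0.1],
  ],
)

```text
t: 19.75
eef_pos: [499.7, -230.3, 45.0]
tcp_rot: [3.141, -0.001, 0.117]
ft_force: [0.0, 0.1, 8.9]
opening: 0.246
grip_force: 30.0
```

```bash
python3 go.py 514 -228 7; python3 red.py
```

```text
tx,ty 14.4 -0.7 turn -0.3 pos [ 499.7 -230.3   45. ] [ 3.141e+00 -1.000e-03  1.170e-01] f [0.  0.1 8.9] m [ 0.01 -0.29  0.01]
side red n 32 c 243.91 180.94 u 240 248 v 174 186
yellow c 254.39 168.21
top red n 57 c 340.28 142.56 u 336 345 v 138 147
```

>>> arm_command(
  targets=[
    [-0.2,0,1,0,0.1],
    [-0.4,0,2,0,0.1],
    [-0.6,0,3,0,0.1],
    [-0.6,0,3,0,0.1],
  ],
)

```text
t: 20.25
eef_pos: [499.1, -230.4, 41.9]
tcp_rot: [3.141, -0.001, 0.117]
ft_force: [0.6, -0.7, 9.6]
opening: 0.249
grip_force: 30.0
```

```bash
python3 go.py 514 -228 7; python3 red.py
```

```text
tx,ty 15.1 -0.6 turn -0.3 pos [ 499.1 -230.4   41.9] [ 3.141e+00 -1.000e-03  1.170e-01] f [ 0.6 -0.7  9.6] m [ 0.05 -0.31 -0.01]
side red n 33 c 243.58 181.06 u 239 248 v 174 188
yellow c 254.72 167.72
top red n 55 c 340.11 142.16 u 336 344 v 138 147
```

>>> arm_command(
  targets=[
    [-0.2,0,1,0,0.1],
    [-0.4,0,2,0,0.1],
    [-0.5,0,3,0,0.1],
    [-0.5,0,3,0,0.1],
  ],
)

```text
t: 20.75
eef_pos: [498.6, -230.4, 39.0]
tcp_rot: [3.141, -0.001, 0.117]
ft_force: [-0.2, -0.5, 9.4]
opening: 0.25
grip_force: 30.0
```

```bash
python3 go.py 514 -228 7; python3 red.py
```

```text
tx,ty 15.6 -0.6 turn -0.3 pos [ 498.6 -230.4   39. ] [ 3.141e+00 -1.000e-03  1.170e-01] f [-0.2 -0.5  9.4] m [ 0.03 -0.18 -0.04]
side red n 31 c 243.87 180.48 u 240 248 v 174 185
yellow c 254.55 167.24
top red n 52 c 340.21 141.98 u 336 344 v 138 146
```

>>> arm_command(
  targets=[
    [-0.1,0,1,0,0.1],
    [-0.2,0,2,0,0.1],
    [-0.4,0,3,0,0.1],
    [-0.4,0,3,0,0.1],
  ],
)

```text
t: 21.25
eef_pos: [498.1, -230.5, 36.0]
tcp_rot: [3.141, -0.001, 0.117]
ft_force: [-0.6, -1.2, 10.4]
opening: 0.25
grip_force: 30.0
```

```bash
python3 go.py 514 -228 7; python3 red.py
```

```text
tx,ty 16.0 -0.6 turn -0.3 pos [ 498.1 -230.5   36. ] [ 3.141e+00 -1.000e-03  1.170e-01] f [-0.6 -1.2 10.4] m [ 0.06 -0.21 -0.  ]
side red n 35 c 242.97 180.26 u 240 246 v 173 186
yellow c 254.34 167.14
top red n 42 c 340.33 140.95 u 336 344 v 138 144
```

>>> arm_command(
  targets=[
    [-0.1,0,0.7,0,0.1],
    [-0.2,0,1.4,0,0.1],
    [-0.3,0,2,0,0.1],
    [-0.3,0,2,0,0.1],
  ],
)

```text
t: 21.75
eef_pos: [497.9, -230.5, 34.2]
tcp_rot: [3.141, -0.001, 0.117]
ft_force: [-0.4, 0.1, 11.8]
opening: 0.249
grip_force: 30.0
```

```bash
python3 go.py 514 -228 7; python3 red.py
```

```text
tx,ty 16.3 -0.6 turn -0.3 pos [ 497.9 -230.5   34.2] [ 3.141e+00 -1.000e-03  1.170e-01] f [-0.4  0.1 11.8] m [ 0.11 -0.07  0.04]
side red n 37 c 241.95 180.14 u 239 244 v 172 186
yellow c 254.44 166.76
top red n 34 c 340.59 138.65 u 336 344 v 136 141
```

Red jumped and the force is rising, so the catch may have sprung in. I'll use the last picture to check.

Run:
```python
from h import *
a=cam("side")["frame"][140:200,215:275]; b=cam("top")["frame"][115:160,325:370]
A=cv2.resize(a,(395,395),interpolation=cv2.INTER_CUBIC);B=cv2.resize(b,(395,395),interpolation=cv2.INTER_CUBIC)
cv2.imwrite('pics/catch.png',np.hstack([A,B])[:,:,::-1])
```

```text
(no output)
```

View pics/catch.png

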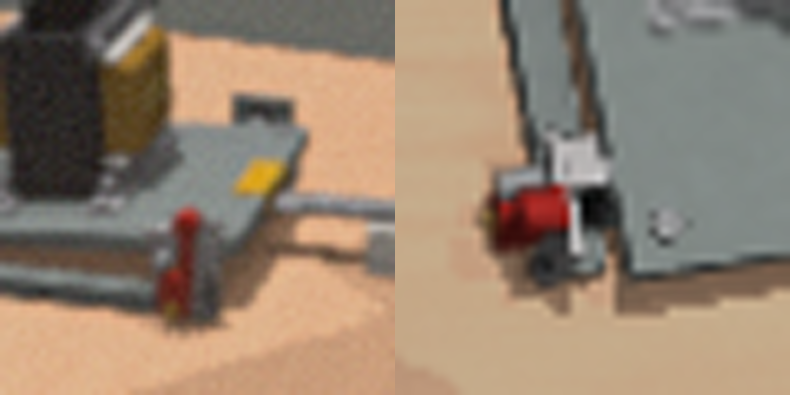

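The catch horn is now upright, at (185,215) to (175,320), where it leaned forward before. I'll press 1 mm more to see whether it moves further or the stop is felt.

>>> arm_command(
  targets=[
    [0,0,0.5,0,0.1],
    [0,0,1,0,0.1],
    [0,0,1,0,0.1],
  ],
)

```text
t: 22.25
eef_pos: [497.8, -230.6, 33.3]
tcp_rot: [3.141, -0.001, 0.117]
ft_force: [-0.8, -0.2, 13.6]
opening: 0.251
grip_force: 30.0
```

```bash
python3 go.py 514 -228 7; python3 red.py
```

```text
tx,ty 16.4 -0.7 turn -0.3 pos [ 497.8 -230.6   33.3] [ 3.141e+00 -1.000e-03  1.170e-01] f [-0.8 -0.2 13.6] m [0.09 0.02 0.03]
side red n 37 c 242.05 179.76 u 239 244 v 172 186
yellow c 254.62 166.41
top red n 33 c 340.64 138.58 u 336 344 v 136 141
```

The force climbs about 2 N/mm while the catch stays put, so that is the stop and the catch is in. I'm easing back.

>>> arm_command(
  targets=[
    [0,0,-0.8,0,0.1],
    [0.1,0,-1.6,0,0.1],
    [0.2,0,-2.4,0,0.1],
    [0.3,0,-3.2,0,0.1],
    [0.4,0,-4,0,0.1],
  ],
)

```text
t: 22.85
eef_pos: [498.1, -230.4, 36.8]
tcp_rot: [3.141, -0.0, 0.117]
ft_force: [1.7, -0.3, 4.7]
opening: 0.248
grip_force: 30.0
```

>>> arm_command(
  targets=[
    [0,0,-0.8,0,0.1],
    [0.1,0,-1.6,0,0.1],
    [0.2,0,-2.4,0,0.1],
    [0.3,0,-3.2,0,0.1],
    [0.3,0,-3.2,0,0.1],
  ],
)

```text
t: 23.35
eef_pos: [497.8, -229.9, 39.2]
tcp_rot: [-3.141, 0.001, 0.117]
ft_force: [0.5, -0.2, -3.1]
opening: 0.25
grip_force: 30.0
```

```bash
python3 go.py 514 -228 7; python3 red.py
```

```text
tx,ty 16.3 0.0 turn -0.3 pos [ 497.8 -229.9   39.2] [-3.141e+00  1.000e-03  1.170e-01] f [ 0.5 -0.2 -3.1] m [-0.1   0.1  -0.07]
side red n 32 c 241.97 179.53 u 239 244 v 172 185
yellow c 254.52 167.17
top red n 33 c 340.64 138.58 u 336 344 v 136 141
```

The deck rests on the catch and the gripper carries only the bar's weight. I'm drawing the bar out along its own slope.

>>> arm_command(
  targets=[
    [-4,0,-0.3,0,0.1],
    [-9,0,-0.7,0,0.1],
    [-15,0,-1.2,0,0.1],
    [-22,0,-1.8,0,0.1],
    [-30,0,-2.4,0,0.1],
  ],
)

```text
t: 23.95
eef_pos: [467.9, -233.8, 42.1]
tcp_rot: [3.141, -0.0, 0.117]
ft_force: [0.8, 0.5, -2.6]
opening: 0.253
grip_force: 30.0
```

```bash
python3 go.py 514 -228 7; python3 red.py; python3 toe.py
```

```text
tx,ty 46.4 -0.4 turn -0.3 pos [ 467.9 -233.8   42.1] [ 3.141 -0.     0.117] f [ 0.8  0.5 -2.6] m [-0.02  0.15  0.02]
side red n 31 c 242.06 179.26 u 239 244 v 172 185
yellow c 254.75 167.31
top red n 33 c 340.64 138.58 u 336 344 v 136 141
[(np.float64(5.6), np.float64(5.0)), (np.float64(6.057142857142857), np.float64(4.0)), (np.float64(11.285714285714286), np.float64(6.0)), (np.float64(20.37142857142857), np.float64(3.0))]
[ 467.5 -233.8   46.5] 0.11614651405235277
```

>>> arm_command(
  targets=[
    [-12,0,-15,0,0.1],
    [-20,0,-45,0,0.1],
    [-20,-40,-60,0,0.1],
    [-20,-88,-60,0,0.1],
    [-20,-136,-60,0,0.1],
  ],
)

```text
t: 24.6
eef_pos: [432.8, -100.0, 102.6]
tcp_rot: [3.141, -0.002, 0.115]
ft_force: [0.8, 0.6, -3.3]
opening: 0.25
grip_force: 30.0
```

>>> arm_command(
  targets=[
    [0,-46,0,0,0.1],
    [0,-92,0,0,0.1],
    [0,-135,15,0,0.1],
    [0,-140,45,0,0.1],
    [0,-140,60,0,0.1],
  ],
)

```text
t: 25.1
eef_pos: [416.2, 39.8, 40.8]
tcp_rot: [-3.142, 0.0, 0.12]
ft_force: [0.4, 0.1, -3.1]
opening: 0.25
grip_force: 30.0
```

```bash
python3 go.py 450 40 7; python3 red.py
```

```text
tx,ty 33.6 3.8 turn -0.1 pos [416.2  39.8  40.8] [-3.142  0.     0.12 ] f [ 0.4  0.1 -3.1] m [ 0.01  0.2  -0.01]
side red n 33 c 242.03 179.76 u 239 244 v 172 186
yellow c 254.65 167.32
top red n 33 c 340.64 138.58 u 336 344 v 136 141
```

>>> arm_command(
  targets=[
    [33,0,0,0,0.1],
    [33,0,12,0,0.1],
    [33,0,20,0,0.1],
    [33,0,26,0,0.1],
    [33,0,30,0,0.1],
  ],
)

```text
t: 25.7
eef_pos: [448.9, 41.8, 11.9]
tcp_rot: [3.142, 0.0, 0.116]
ft_force: [-0.4, -0.9, -0.6]
opening: 0.251
grip_force: 30.0
```

>>> arm_command(
  targets=[
    [0,0,2,0,0.1],
    [0,0,4,0,0.1],
    [0,0,5,0,0.1],
    [0,0,5.5,0,0.1],
    [0,0,5.5,0,0.1],
  ],
)

```text
t: 26.2
eef_pos: [449.3, 41.9, 8.3]
tcp_rot: [3.141, -0.001, 0.117]
ft_force: [-7.2, -0.8, 33.1]
opening: 0.252
grip_force: 30.0
```

>>> arm_command(
  targets=[
    [0,0,-2.5,0,0.1],
    [0,0,-2.5,0,0.1],
    [0,0,-2.5,0,0.5],
    [0,0,-2.5,0,0.7],
    [0,0,-2.5,0,0.7],
  ],
)

```text
t: 26.7
eef_pos: [449.4, 41.9, 8.8]
tcp_rot: [3.142, 0.0, 0.117]
ft_force: [-0.8, -0.7, -0.5]
opening: 0.445
grip_force: 0.0
```

>>> arm_command(
  targets=[
    [0,0,0,0,0.7],
    [0,0,-20,0,0.7],
    [0,0,-60,0,0.7],
    [0,0,-100,0,0.7],
    [-20,0,-140,0,0.7],
  ],
)

```text
t: 27.2
eef_pos: [430.7, 39.6, 150.5]
tcp_rot: [3.141, -0.001, 0.117]
ft_force: [0.3, -1.0, -0.2]
opening: 0.698
grip_force: 0.0
```

```bash
python3 - <<'E'
from h import *
st()
c=cam("top"); hsv=cv2.cvtColor(c["frame"],cv2.COLOR_RGB2HSV)
m=((hsv[:,:,1]<60)&(hsv[:,:,2]>80)).astype(np.uint8); m[:155]=0; m[235:]=0; m[:,:230]=0; m[:,330:]=0
for k in cv2.findContours(m,cv2.RETR_EXTERNAL,cv2.CHAIN_APPROX_NONE)[0]:
    if cv2.contourArea(k)>40:
        P=np.array([at(c,p,5)[:2] for p in cv2.boxPoints(cv2.minAreaRect(k))]); print(P.round(0).tolist())
E
python3 red.py
```

```text
{'t': 27.2, 'joints': [-0.061, 0.314, 2.086, -0.0, 0.739, 1.393], 'qvel': [-0.085, -0.959, 0.081, -0.003, 0.891, -0.087], 'tau': [1.278, -32.486, -18.086, 0.056, -1.302, 0.231], 'eef_pos': [430.66, 39.557, 150.491], 'tcp_rot': [3.141, -0.001, 0.117], 'ft_force': [0.337, -1.016, -0.232], 'moment': [0.053, 0.005, 0.053], 'grip_force': 0.0, 'opening': 0.698}
[[646.0, 76.0], [648.0, 57.0], [502.0, 40.0], [499.0, 59.0]]
side red n 34 c 241.97 179.68 u 239 244 v 172 185
yellow c 254.65 167.32
top red n 33 c 340.64 138.58 u 336 344 v 136 141
```

>>> arm_command(
  targets=[
    [0,0,0,0,0.7],
    [0,0,0,0,0.7],
    [0,0,0,0,0.7],
  ],
)

```text
t: 27.65
eef_pos: [429.3, 39.6, 147.8]
tcp_rot: [-3.141, 0.002, 0.117]
ft_force: [0.3, -0.4, 0.7]
opening: 0.702
grip_force: 0.0
```

```bash
python3 -c "
from cell import env
print(env.job_done())"
```

```text
the job is handed in; nothing more can be done
None
```

The job is handed in: the transformer base stands tipped up on its red catch, with the bar out and lying flat on the table clear of it, the block left in front of the pocket, about 27.7 s on the clock, and no verdict reported back.

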